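Load a roller carrier into a sliding-door track

ROBOT

A 6-joint arm with a two-finger parallel gripper is mounted at the origin on the work surface. World frame = base frame: x ahead of the robot, y to its left, z up, the work surface at z = 0. Lengths are in m, angles in degrees, forces in N, time in s.
With the tool pointing down it reaches from about 0.4 to 0.825 m from the base axis. Payload 7 kg.
Tool frame: the origin (TCP) lies on the centre line of the jaws, within the pads' length; the fingertips stand r.nose_length ahead of it and the grasp point (between the pads) lies 2 mm behind it (r.nose_length is the distance from the TCP to the fingertips, in m); z points along the fingers, y is the direction in which the jaws open and shut (so a half turn about z gives the same grasp; the last joint's range is limited). The gripper opens to 88 mm and grips with 3 to 60 N. Pads are 19 mm wide; open, the fingers measure 130 mm over their backs; the gripper's body (78 mm by 193 mm) begins 47 mm behind the grasp point.
Start: joints at [81.767, 20.546, 0.682, 0, -70.136, -16.507], TCP at [0.282, 0.613, 0.244] pointing down, gripper open.
Joint ranges: [-176.03, 176.03], [-82.01, 121.73], [-58.28, 71.71], [-173.87, 95.51], [-174.79, -0.11], [-173.66, 173.66]. Speed limits (degrees/s): [136.94, 136.94, 172.46, 180, 180, 180].

INTERFACE

Orientations are given as [roll, pitch, yaw] about the fixed x, y, z axes, in that order (R = Rz(yaw) Ry(pitch) Rx(roll)).
In Python, from plant import r gives the robot as it stands.
- The arm moves only by the tool apply_moves, never from a script. Its argument "targets" is a list of rows, each a list of 3 entries, a list of its own where there are three numbers: the shift along the tool's x, y, z scaled (see below), then the turn, a rotation vector about the tool's x, y, z scaled (see below), then the finger opening in mm, from 0 to 87.6. A call has 1 to 5 rows; each row shifts and turns the pose as measured when the row begins, along the tool's axes as they then stand; what a row does not reach is not made up. The controller multiplies each number of a shift by 0.04 m and each number of a turn by 8 degrees. A row lasts 1/10 s, in which the tool goes at most 50 mm and 8.59 degrees, less where a joint would pass 70% of its speed; a pose out of reach is approached as far as the arm can. A call with a number of a shift or a turn outside -1 to 1 is refused whole. A call with a gripper value outside its range is refused whole. The fingers move at their own pace and stop on an object; "squeeze" is the grip in N (left out, the last holds). Time passes only in rows, so rows that do not move let the fingers close. It gives the time, the measured TCP pose, the force and the opening at its end, in the units of the state.
- r.get_state(): the state, without advancing time (a new reading comes with each control period).
- r.capture(name): name is "side" or "top" or "wrist"; returns a dict with "img" (480x640x3 uint8, blue, green, red), "z_map" (480x640 float32, m along the optical axis (not along the pixel's ray), 0 where there is no reading), "fx", "fy", "cx", "cy" (pixels), "k1" (the pictures are not rectified: a ray, as slopes to the right and down, at radius r is drawn at 1 + k1 r^2 times it, then the intrinsics apply), "camera_from_world" (4x4, takes a point from world to camera coordinates); the wrist camera has in their place "mount" (4x4, takes a point from camera to tool coordinates, whose origin is the TCP and whose axes are the flange's). Camera axes: x right, y up, looking along -z (the intrinsics and any distortion apply to the point x, -y, -z); pixel columns grow to the right and rows downward; lengths in m; the calibration is good to about 2 mm. A picture is of the moment at which its call begins: read the wrist's pose just before it.
- r.close_job(): hands the job in, once; it reports no verdict.
The state is a dict: "time_s": time; "joints": joint angles; "qd": joint speeds; "joint_torque": joint torques, N m; "tcp_pos": TCP position; "eef_rot": TCP orientation; "contact_force": force on the tool from outside, world axes, zero at the start; "moment": the same for the moment, N m; "gripper_width": finger opening in m.
Only numpy, scipy, OpenCV 4.12 (cv2) and the standard library are available. Lean on these libraries where they do the work, as an engineer would, in place of code of your own. Each camera call takes 0.05 s, during which the arm holds its last target.

TASK

A sideboard top lies upside down on the bench with its sliding-door track screwed on, slot up. Feed the roller carrier into the track's open end and slide it along without jamming it; then push it slowly into the soft stop inside until the catch snaps up behind its axle, without ramming the damper or squashing its end rubber flat, and leave it there. Leave the fittings beside it and the things lying on the panel where they are.

Things in the scene. Friction and masses are not known exactly. Their poses are not given: they have to be found in the camera images.
- panel: The upside-down sideboard top: plain board 340 x 500 x 22 mm, fixed flat on the bench by bench dogs. Origin: centre of its underside; z up; its y axis runs along the track, towards the track's open end. A screwdriver and a screw tray lie on its +x half.
- track_mouth (a point): Open end of the track: mid-width on its inner floor, 25 mm above the bench, in the plane of the end; axes as the panel's: y points out of the mouth, a carrier enters towards -y. Aluminium channel 440 long, flush with the panel's end; outside 36 wide, 31 high; inside 30 wide, 25 high; open above by a slot 12 wide between lips 3 thick (tops 28 mm above this point).
- track_end (a point): Closed, capped end of the track, on its inner floor, mid-width, 440 mm from the mouth. Inside the track before it an adjustable soft stop faces the mouth: clamped block, damper plunger, catch. Its place is not measured: the plunger's free tip is 220 to 340 mm in from the mouth. Two screw heads, 56 and 76 mm behind the tip, stand up in the slot.
- carrier_strap (a point): Centre of the carrier's flat upright steel strap, to be grasped: 10 thick (x), 40 wide (y), 40 high. z up; y along the carrier, both ends alike. It is 56 mm above the underside of the wheels, on which the carrier stands, on the bench and in the track alike; strap's lower edge 36 mm above the underside. Mass 0.18 to 0.29 kg.
- carrier_base (a point): Middle of the carrier's underside, level with the foot of its wheels. Four white wheels, 22 mm diameter (they slide, not roll), 28 mm over their faces: in the track 1 mm play each side, 3 mm in height. Axles at y +-22, noses at y +-36. Above the wheels an 8 mm neck runs in the slot.
- plunger (a joint): How far the carrier's nose has pushed in the stop's damper plunger (m): 0 free, 0.044 bottom. Resists 1 N, rising to 4 N at 32 mm, plus 2.5 N per 10 mm/s: push slowly, under 40 mm/s. With the catch 7 to 12 N in all. The catch snaps up behind the leading axle at 32 to 33 mm and holds the carrier there; from 34 mm on a rubber sleeve adds 2 N per mm.
- catch (a joint): How far the stop's spring catch, a ramp on the track floor between the wheels, is pressed down (m): 0 up, about 0.0045 as the leading axle rides over it. It is met with the plunger in about 21 mm; once it has snapped up the axle cannot come back over it. Before the stop, a carrier kept in line with the track slides with under 2 N.
- floor_guide: Bystander: black nylon U-shaped floor guide, 50 x 44 x 23 mm, loose on the bench; origin under its centre. To be left alone.
- flush_pull: Bystander: flat brass flush pull, 40 x 90 x 12 mm, loose on the bench; origin under its centre. To be left alone.
- screwdriver: Bystander: screwdriver lying on the panel's +x half; to be left alone.
- screw_tray: Bystander: open grey tray of screws, 90 x 120 x 30 mm, on the panel's +x half; origin under its centre. To be left alone.

How it is judged:
By the outcome, as a careful person would: the job done as asked, in the order asked, and still so for the second after the job is handed in, with the robot touching nothing.
It also fails if it takes over 72 s, if anything falls off the work surface, if the arm or the gripper's body presses on something with over 40 N, if the wrist force passes 120 N, or if a joint passes its speed limit or range.

## Working session

There is one attempt and no reset: what is moved stays moved. The work goes in short steps, Python scripts to look and compute and a tool call to move; the robot and the scene stay as the last step left them, time stands still between calls to the robot, and variables do not carry over. Pictures are saved under pics/ and viewed, and the job is handed in when it is done.

Besides the shell and the picture viewer there is one more tool, called after ">>>" in YAML: its name, and indented under it one key for each argument. apply_moves: Moves the arm, as the interface text tells. Its arguments: {"type":"object","properties":{"targets":{"type":"array","items":{"type":"array"}},"squeeze":{"type":"number"}},"required":["targets"]}

```bash
ls; mkdir -p pics
python3 - <<'E'
from plant import r
import cv2
print(r.get_state(), r.nose_length)
for n in ("side","top","wrist"):
    c=r.capture(n); cv2.imwrite(f"pics/{n}0.png",c["img"]); print(n,{k:v for k,v in c.items() if k not in("img","z_map")})
E
```

```text
pics
{'time_s': 0.0, 'joints': array([ 8.17684359e+01,  2.05908125e+01,  6.32721102e-01, -2.07554909e-02,
       -7.01354099e+01, -1.65056641e+01]), 'qd': array([-0.03832975,  0.00537403, -0.0004827 ,  0.03592721, -0.02712076,
        0.01561556]), 'joint_torque': array([ 5.00635906e-04, -5.82717168e+01,  2.93061858e+01,  6.99752882e+00,
        6.89646535e-03, -1.58378393e-04]), 'tcp_pos': array([0.28229614, 0.61261606, 0.2426197 ]), 'eef_rot': array([ 1.79904808e+02, -7.85995241e-03, -2.47442903e+01]), 'contact_force': array([-0.26206637, -0.5915861 , -0.00573371]), 'moment': array([ 0.02225589, -0.00533109,  0.00757972]), 'gripper_width': 0.08776252771285234} 0.017
side {'fx': 573.0175193289816, 'fy': 573.0175193289816, 'cx': 318.11989026496275, 'cy': 242.10360671520695, 'k1': 0.007817157755685585, 'camera_from_world': array([[ 0.98322817, -0.18172286,  0.01546529, -0.55819397],
       [ 0.10678627,  0.64236411,  0.75892361, -0.14653096],
       [-0.14784812, -0.74454358,  0.65099599, -1.17137993],
       [ 0.        ,  0.        ,  0.        ,  1.        ]])}
top {'fx': 460.55598
[... 169 characters left out ...]
,  0.00344277,  0.02568234],
       [ 0.99974291,  0.01157408,  0.01949732, -0.57474177],
       [-0.01953576,  0.00321749,  0.99980398, -0.88793425],
       [ 0.        ,  0.        ,  0.        ,  1.        ]])}
wrist {'fx': 423.0099206984187, 'fy': 423.0099206984187, 'cx': 308.8611674174617, 'cy': 246.68819877234708, 'k1': -0.07409420436810595, 'mount': array([[ 1.17783322e-03,  9.65654722e-01,  2.59826038e-01,
         6.99540938e-02],
       [ 9.99998948e-01, -1.35724611e-03,  5.11107849e-04,
        -3.80181362e-04],
       [ 8.46201586e-04,  2.59825163e-01, -9.65655305e-01,
        -1.41541716e-01],
       [ 0.00000000e+00,  0.00000000e+00,  0.00000000e+00,
         1.00000000e+00]])}
```

View pics/side0.png

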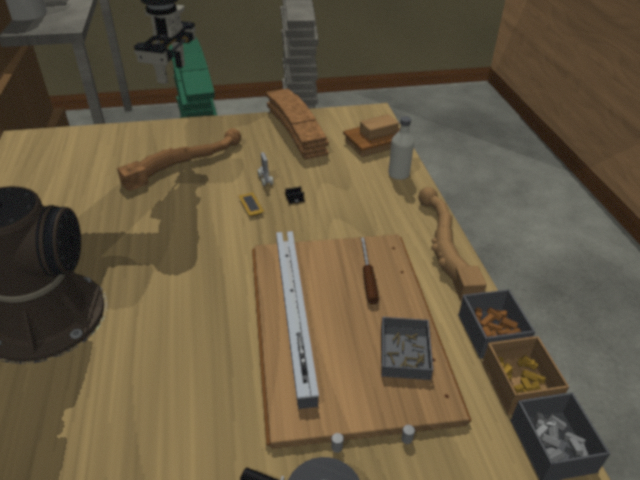

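View pics/top0.png

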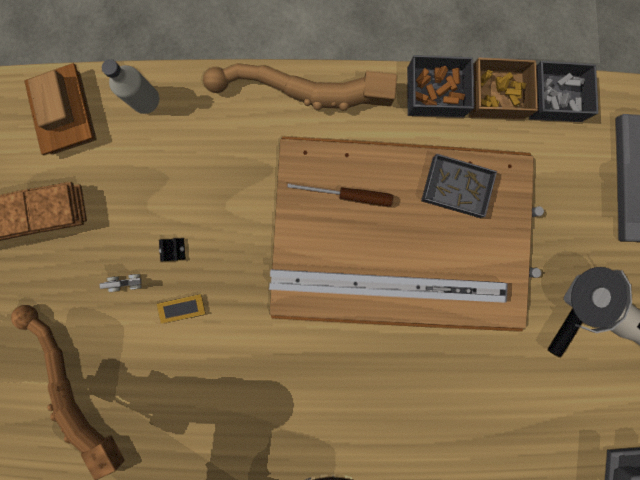

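View pics/wrist0.png

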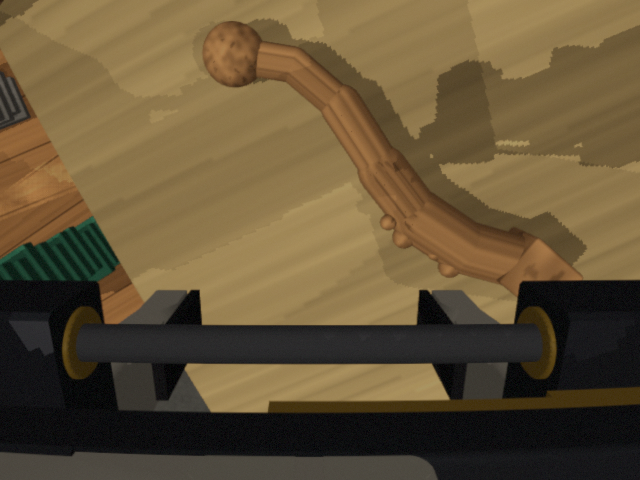

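The top view shows the carrier near (122,283), the track from its mouth at (271,281) to its cap at (506,292), and the stop at about columns 417–475. Next: zoomed crops and measurements.

```bash
cat > h.py <<'E'
import numpy as np, cv2
from plant import r
from scipy.spatial.transform import Rotation as R
def world_from_cam(c,st=None):
    if "mount" in c:
        T=np.eye(4);T[:3,:3]=R.from_euler("xyz",st["eef_rot"],degrees=True).as_matrix();T[:3,3]=st["tcp_pos"]
        return T@c["mount"]
    return np.linalg.inv(c["camera_from_world"])
def slopes(c,uv):
    uv=np.asarray(uv,float).reshape(-1,2)
    d=np.c_[(uv[:,0]-c["cx"])/c["fx"],(uv[:,1]-c["cy"])/c["fy"]]
    s=d.copy()
    for _ in range(10): s=d/(1+c["k1"]*(s**2).sum(1,keepdims=True))
    return s
def at_z(c,uv,z,st=None):
    T=world_from_cam(c,st); s=slopes(c,uv)
    ray=np.c_[s[:,0],-s[:,1],-np.ones(len(s))]@T[:3,:3].T
    return T[:3,3]+ray*((z-T[2,3])/ray[:,2])[:,None]
def cloud(c,st=None):
    h,w=c["z_map"].shape
    uu,vv=np.meshgrid(np.arange(w),np.arange(h)); s=slopes(c,np.c_[uu.ravel(),vv.ravel()]); z=c["z_map"].ravel()
    T=world_from_cam(c,st)
    P=np.c_[s[:,0]*z,-s[:,1]*z,-z]@T[:3,:3].T+T[:3,3]
    P[z==0]=np.nan
    return P.reshape(h,w,3)
def project(c,p,st=None):
    T=np.linalg.inv(world_from_cam(c,st)); q=np.atleast_2d(p)@T[:3,:3].T+T[:3,3]
    s=np.c_[q[:,0]/-q[:,2],-q[:,1]/-q[:,2]]; s=s*(1+c["k1"]*(s**2).sum(1,keepdims=True))
    return np.c_[s[:,0]*c["fx"]+c["cx"],s[:,1]*c["fy"]+c["cy"]]
def crop(img,u0,v0,u1,v1,k,name): cv2.imwrite("pics/"+name,cv2.resize(img[v0:v1,u0:u1],None,fx=k,fy=k,interpolation=cv2.INTER_CUBIC))
E
python3 - <<'E'
from h import *
c=r.capture("top"); np.savez("top.npz",**c)
crop(c["img"],80,220,280,340,4,"topA.png"); crop(c["img"],380,250,530,320,5,"topB.png")
P=cloud(c)
for uv in [(122,283),(112,283),(135,283),(300,278),(300,290),(500,300),(200,290),(300,310),(180,308)]: print(uv,P[uv[1],uv[0]].round(4))
m=(P[...,2]>0.012)
sub=np.zeros_like(m);sub[265:300,90:150]=1
q=P[m&sub];print(len(q),q.min(0),q.max(0))
# track top points
m=(P[...,2]>0.044)&(P[...,2]<0.07); sub[:]=0; sub[262:310,262:515]=1
q=P[m&sub]; print(len(q))
mu=q[:,:2].mean(0);U,S,V=np.linalg.svd(q[:,:2]-mu,full_matrices=False);print(mu,V[0],np.degrees(np.arctan2(V[0][1],V[0][0])))
t=(q[:,:2]-mu)@V[0];n=(q[:,:2]-mu)@V[1];print(t.min(),t.max(),n.min(),n.max(),np.median(q[:,2]))
rect=cv2.minAreaRect(q[:,:2].astype(np.float32)*1000);print(rect)
E
```

```text
(122, 283) [0.4997 0.3895 0.069 ]
(112, 283) [0.4997 0.4063 0.0741]
(135, 283) [0.4969 0.3839 0.0212]
(300, 278) [0.5129 0.0636 0.0546]
(300, 290) [0.4907 0.0634 0.0517]
(500, 300) [ 0.4749 -0.3103  0.0519]
(200, 290) [0.484  0.261  0.0018]
(300, 310) [0.4503 0.064  0.022 ]
(180, 308) [0.4492 0.2974 0.0118]
431 [0.48023994 0.37357802 0.01200561] [0.51441334 0.44690508 0.08095172]
3360
[ 0.49929612 -0.10751696] [-0.04427589 -0.99901934] -92.53765140699711
-0.22767987648556545 0.2161360496517377 -0.01914558192234357 0.018729203814494166 0.052701317694435645
((499.5494689941406, -101.74617004394531), (443.8577880859375, 37.66233825683594), 87.37800598144531)
```

View pics/topA.png

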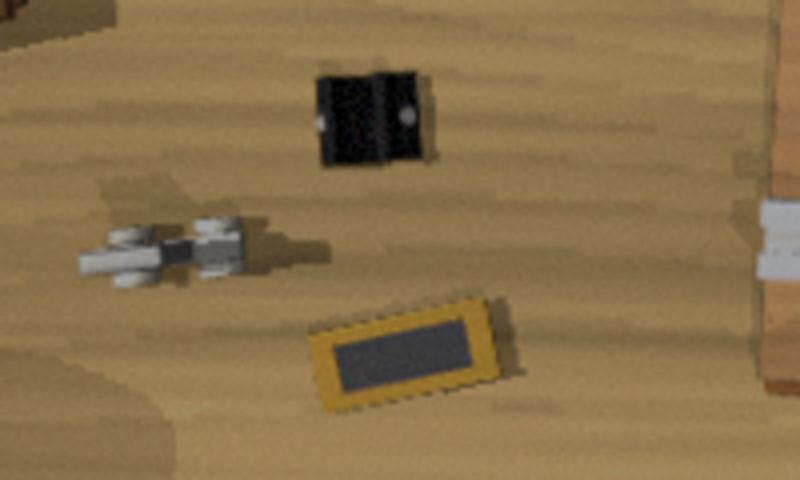

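View pics/topB.png

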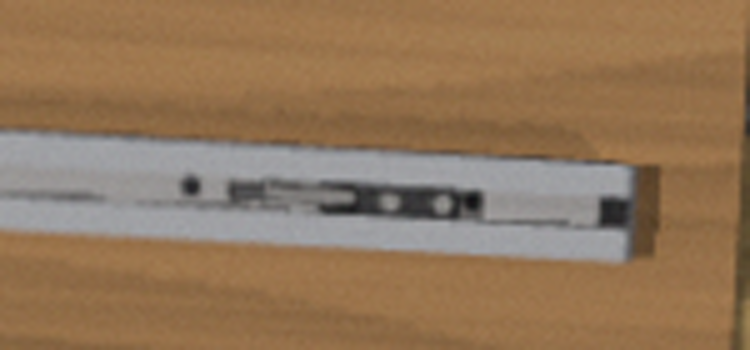

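>>> apply_moves:
  targets:
    - [[0.93, 0.17, 0.14], [0, 0, 0], 87]
    - [[0.93, 0.17, 0.14], [0, 0, 0], 87]
    - [[0.93, 0.17, 0.14], [0, 0, 0], 87]
    - [[0.93, 0.17, 0.14], [0, 0, 0], 87]
    - [[0.93, 0.17, 0.14], [0, 0, 0], 87]

```text
time_s: 0.7
tcp_pos: [0.4379, 0.5044, 0.2136]
eef_rot: [180.0, 0.0, -24.3]
contact_force: [0.6, 1.0, 0.4]
gripper_width: 0.0868
```

>>> apply_moves:
  targets:
    - [[0, 0, 0], [0, 0, 1], 87]
    - [[0, 0, 0], [0, 0, 1], 87]
    - [[0, 0, 0], [0, 0, 1], 87]
    - [[0, 0, 0], [0, 0, 1], 87]
    - [[0, 0, 0], [0, 0, 1], 87]

```text
time_s: 1.2
tcp_pos: [0.4425, 0.4986, 0.2107]
eef_rot: [179.7, -0.2, -66.0]
contact_force: [-0.7, 0.6, -0.2]
gripper_width: 0.0867
```

```bash
cat >> h.py <<'E'
def goto(pos,yaw,st=None):
    st=st or r.get_state()
    Rm=R.from_euler("xyz",st["eef_rot"],degrees=True)
    d=Rm.inv().apply(np.asarray(pos)-st["tcp_pos"])/0.04
    T=R.from_euler("xyz",[180,0,yaw],degrees=True)
    t=np.degrees((Rm.inv()*T).as_rotvec())/8
    print("pos",st["tcp_pos"].round(4),"rot",st["eef_rot"].round(2),"F",st["contact_force"].round(2),"w",round(st["gripper_width"],4),"t",st["time_s"]); print("shift units",d.round(3),"turn units",t.round(3))
E
python3 - <<'E'
from h import *
goto([0.499,0.46,0.20],-84)
P=cloud(dict(np.load("top.npz")))
sub=P[265:300,90:150].reshape(-1,3); s=sub[(sub[:,2]>0.055)]
print(len(s),s.min(0),s.max(0))
s=s[s[:,2]>0.066];l=cv2.fitLine(s[:,:2].astype(np.float32),cv2.DIST_L2,0,.001,.001).ravel();print(l,len(s),s[:,:2].mean(0))
E
```

```text
pos [0.4425 0.4986 0.2107] rot [179.73  -0.18 -66.02] F [-0.69  0.63 -0.17] w 0.0867 t 1.2
shift units [ 1.456 -0.9    0.267] turn units [ 0.03  -0.028  2.247]
144 [0.49014749 0.38951797 0.05657458] [0.50366342 0.43143393 0.08095172]
[ 0.13605072 -0.99070185  0.4968863   0.4087184 ] 131 [0.49688632 0.40871842]
```

>>> apply_moves:
  targets:
    - [[0.5, -0.35, 0.1], [0, 0, 0.75], 87]
    - [[0.5, -0.25, 0.1], [0, 0, 0.75], 87]
    - [[0.45, -0.2, 0.1], [0, 0, 0.7], 87]
    - [[0, 0, 0], [0, 0, 0], 87]

```text
time_s: 1.6
tcp_pos: [0.4911, 0.4528, 0.1973]
eef_rot: [179.7, -0.3, -84.5]
contact_force: [0.1, -0.0, 0.7]
gripper_width: 0.0873
```

Run:
```python
from h import *
st=r.get_state(); c=r.capture("wrist"); np.savez("w1.npz",**c,pos=st["tcp_pos"],rot=st["eef_rot"]); cv2.imwrite("pics/w1.png",c["img"])
goto([0.499,0.46,0.20],-84,st)
P=cloud(c,st); m=(P[...,2]>0.06)&(P[...,2]<0.09)&(np.abs(P[...,0]-0.5)<0.04)&(np.abs(P[...,1]-0.41)<0.06)
s=P[m];print(len(s),s.min(0),s.max(0)); rect=cv2.minAreaRect(s[s[:,2]>0.07][:,:2].astype(np.float32)*1000);print(rect)
print(project(c,[[0.497,0.409,0.076]],st))
```

```text
pos [0.4911 0.4528 0.1973] rot [179.73  -0.31 -84.55] F [ 0.1  -0.01  0.69] w 0.0873 t 1.6
shift units [-0.159 -0.214 -0.069] turn units [ 0.034 -0.039 -0.068]
1036 [0.4917166  0.3920926  0.06167524] [0.50565341 0.43174756 0.07836057]
((498.5001220703125, 412.22943115234375), (10.203495979309082, 39.501277923583984), 7.336714267730713)
[[305.79104089 176.36028769]]
```

View pics/w1.png

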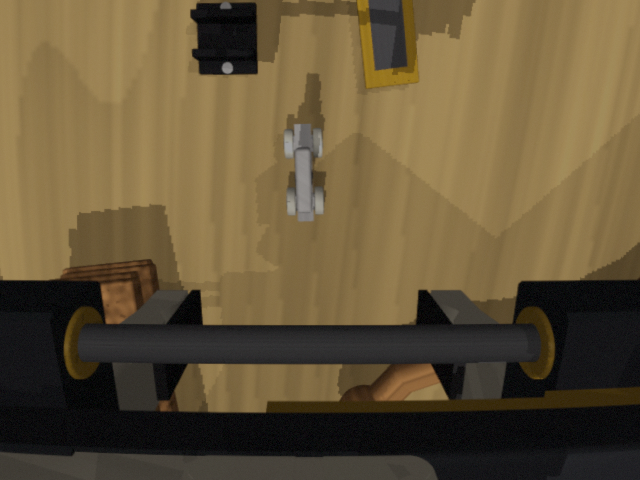

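The carrier strap is centred at (304,173) in the wrist view, at about (0.4985, 0.412) with a yaw of 7.3°. I'm moving above it and then down.

Run:
```python
from h import *
goto([0.4985,0.412,0.11],-82.7)
```

```text
pos [0.4908 0.4538 0.1977] rot [179.76  -0.28 -84.35] F [0.03 0.25 0.38] w 0.0871 t 1.65
shift units [ 1.048 -0.099  2.197] turn units [ 0.031 -0.035 -0.206]
```

>>> apply_moves:
  targets:
    - [[0.35, -0.03, 0.7], [0.03, -0.03, -0.2], 87]
    - [[0.35, -0.03, 0.75], [0, 0, 0], 87]
    - [[0.35, -0.03, 0.75], [0, 0, 0], 87]
    - [[0, 0, 0], [0, 0, 0], 87]

```text
time_s: 2.05
tcp_pos: [0.499, 0.4147, 0.1091]
eef_rot: [-179.8, 0.2, -82.1]
contact_force: [-0.3, -0.1, 0.1]
gripper_width: 0.0873
```

Run:
```python
from h import *
st=r.get_state(); c=r.capture("wrist"); goto([0.4985,0.412,0.054],-82.7,st)
cv2.imwrite("pics/w2.png",c["img"])
P=cloud(c,st); m=(P[...,2]>0.07)&(P[...,2]<0.09)&(np.abs(P[...,0]-0.5)<0.03)&(np.abs(P[...,1]-0.41)<0.06)
s=P[m];print(len(s),s.min(0),s.max(0)); rect=cv2.minAreaRect(s[:,:2].astype(np.float32)*1000);print(rect)
```

```text
pos [0.499  0.4147 0.1091] rot [-179.82    0.18  -82.13] F [-0.34 -0.14  0.12] w 0.0873 t 2.05
shift units [0.069 0.027 1.377] turn units [-0.022  0.023  0.071]
1837 [0.49157572 0.39122377 0.07031559] [0.50571417 0.42944519 0.07815825]
((498.6498107910156, 410.195556640625), (9.865211486816406, 37.51772689819336), 7.729997634887695)
```

View pics/w2.png

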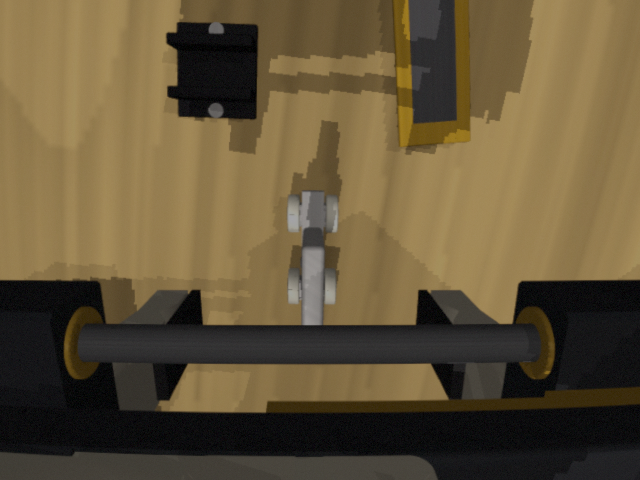

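The strap lies centred between the jaws, at columns 303–325. I'm going down.

>>> apply_moves:
  targets:
    - [[0.03, 0.01, 0.5], [-0.02, 0.02, 0.04], 87]
    - [[0.03, 0.01, 0.5], [0, 0, 0], 87]
    - [[0.01, 0.01, 0.34], [0, 0, 0], 87]
    - [[0, 0, 0], [0, 0, 0], 87]

```text
time_s: 2.5
tcp_pos: [0.5022, 0.4218, 0.0644]
eef_rot: [-179.3, 0.5, -82.0]
contact_force: [-0.6, 0.0, -0.1]
gripper_width: 0.0873
```

Run:
```python
from h import *
goto([0.4987,0.4115,0.054],-82.5)
```

```text
pos [0.5022 0.4218 0.0644] rot [-179.27    0.55  -81.97] F [-0.64  0.04 -0.05] w 0.0873 t 2.5
shift units [0.245 0.125 0.256] turn units [-0.091  0.069  0.066]
```

>>> apply_moves:
  targets:
    - [[0.25, 0.12, 0.26], [-0.09, 0.07, 0.06], 87]
    - [[0, 0, 0], [0, 0, 0], 87]

```text
time_s: 2.7
tcp_pos: [0.4991, 0.4126, 0.0553]
eef_rot: [-179.9, 0.1, -82.4]
contact_force: [0.4, -0.9, 0.0]
gripper_width: 0.0867
```

Run:
```python
from h import *
goto([0.4987,0.4115,0.054],-82.5)
```

```text
pos [0.4991 0.4126 0.0553] rot [-1.7992e+02  5.0000e-02 -8.2380e+01] F [ 0.4  -0.94  0.04] w 0.0867 t 2.7
shift units [0.025 0.015 0.033] turn units [-0.009  0.006  0.016]
```

>>> apply_moves:
  targets:
    - [[0, 0, 0], [0, 0, 0], 40]
    - [[0, 0, 0], [0, 0, 0], 20]
    - [[0, 0, 0], [0, 0, 0], 5]
    - [[0, 0, 0], [0, 0, 0], 5]
    - [[0, 0, 0], [0, 0, 0], 5]
  squeeze: 35

```text
time_s: 3.2
tcp_pos: [0.5003, 0.4136, 0.058]
eef_rot: [-179.8, 0.2, -82.4]
contact_force: [0.4, -0.5, 0.4]
gripper_width: 0.0523
```

>>> apply_moves:
  targets:
    - [[0, 0, 0], [0, 0, 0], 5]
    - [[0, 0, 0], [0, 0, 0], 5]
    - [[0, 0, 0], [0, 0, 0], 5]
    - [[0, 0, 0], [0, 0, 0], 5]

```text
time_s: 3.6
tcp_pos: [0.5004, 0.4137, 0.0581]
eef_rot: [-179.7, 0.2, -82.4]
contact_force: [-0.8, 0.1, 0.5]
gripper_width: 0.0203
```

>>> apply_moves:
  targets:
    - [[0.03, 0.03, 0.08], [0, 0, 0], 5]
    - [[0, 0, 0], [0, 0, 0], 5]
    - [[0, 0, 0], [0, 0, 0], 5]
    - [[0, 0, 0], [0, 0, 0], 5]

```text
time_s: 4.0
tcp_pos: [0.4992, 0.4122, 0.0544]
eef_rot: [-179.8, 0.2, -82.4]
contact_force: [-1.1, -0.4, 1.4]
gripper_width: 0.01
```

Run:
```python
from h import *
goto([0.4987,0.4115,0.054],-82.5)
```

```text
pos [0.4992 0.4122 0.0544] rot [-179.76    0.2   -82.36] F [-1.07 -0.43  1.37] w 0.01 t 4.0
shift units [0.016 0.015 0.01 ] turn units [-0.03   0.024  0.017]
```

>>> apply_moves:
  targets:
    - [[0, 0, -0.6], [0, 0, 0], 5]
    - [[0, 0, -0.7], [0, 0, 0], 5]
    - [[0.5, -0.1, 0], [0, 0, 0.4], 5]
    - [[0.8, 0, 0], [0, 0, 0.4], 5]
    - [[0.8, 0, 0], [0, 0, 0.4], 5]

```text
time_s: 4.5
tcp_pos: [0.5079, 0.3282, 0.1051]
eef_rot: [-179.9, 0.1, -92.2]
contact_force: [0.4, -0.7, -1.7]
gripper_width: 0.01
```

Run:
```python
from h import *
goto([0.5130,0.20,0.105],-92.5)
```

```text
pos [0.5079 0.3282 0.1051] rot [-1.7992e+02  9.0000e-02 -9.2190e+01] F [ 0.38 -0.68 -1.72] w 0.01 t 4.5
shift units [ 3.197e+00 -2.510e-01 -2.000e-03] turn units [-0.01   0.011  0.039]
```

>>> apply_moves:
  targets:
    - [[0.8, -0.06, 0], [0, 0, 0.04], 5]
    - [[0.8, -0.06, 0], [0, 0, 0], 5]
    - [[0.8, -0.06, 0], [0, 0, 0], 5]
    - [[0.6, -0.06, 0], [0, 0, 0], 5]
    - [[0, 0, 0], [0, 0, 0], 5]

```text
time_s: 5.0
tcp_pos: [0.5082, 0.1953, 0.1012]
eef_rot: [179.7, -0.1, -93.3]
contact_force: [-0.4, 0.7, -2.0]
gripper_width: 0.0101
```

Run:
```python
from h import *
st=r.get_state(); c=r.capture("wrist"); np.savez("w3.npz",**c,pos=st["tcp_pos"],rot=st["eef_rot"]);cv2.imwrite("pics/w3.png",c["img"])
goto([0.5130,0.20,0.105],-92.5,st)
P=cloud(c,st); m=(P[...,2]>0.048)&(P[...,2]<0.058)&(P[...,1]<0.14)&(np.abs(P[...,0]-0.51)<0.03)
s=P[m];print(len(s),s.min(0),s.max(0),np.median(s[:,2]))
for y in np.arange(0.05,0.125,0.01):
    q=s[np.abs(s[:,1]-y)<0.003]
    if len(q): 
        x=np.sort(q[:,0]); g=np.diff(x); k=g.argmax(); print(round(y,3),len(q),x[0].round(4),x[-1].round(4),((x[0]+x[-1])/2).round(4),"slot",x[k].round(4),x[k+1].round(4))
print(np.sort(s[:,1])[-200:][::20])
```

```text
pos [0.5082 0.1953 0.1012] rot [ 1.7972e+02 -1.4000e-01 -9.3250e+01] F [-0.41  0.67 -1.99] w 0.0101 t 5.0
shift units [-0.124 -0.113 -0.096] turn units [ 0.035 -0.018 -0.094]
7137 [0.49102138 0.07008744 0.04948726] [0.52913332 0.12163783 0.05595526] 0.05339412399997914
0.07 229 0.491 0.5269 0.509 slot 0.503 0.5151
0.08 902 0.4912 0.5272 0.5092 slot 0.5035 0.5152
0.09 890 0.4917 0.5282 0.5099 slot 0.5041 0.5157
0.1 860 0.4921 0.5285 0.5103 slot 0.5043 0.5161
0.11 830 0.493 0.5288 0.5109 slot 0.5048 0.5164
0.12 545 0.4934 0.5291 0.5113 slot 0.5053 0.5169
[0.11956262 0.11973585 0.11985355 0.11999477 0.12017408 0.12028473
 0.12040887 0.1206507  0.12097102 0.12124281]
```

View pics/w3.png

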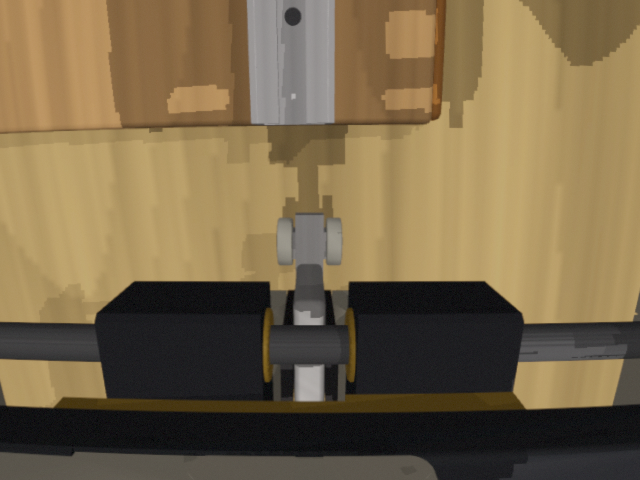

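The wrist view shows the track mouth at columns 250–335, row 123. The held carrier's front wheels are at columns 277–342, row 241. I'm measuring the carrier in the tool frame.

Run:
```python
from h import *
d=dict(np.load("w3.npz")); st={"tcp_pos":d["pos"],"eef_rot":d["rot"]}
c=d; P=cloud(c,st)
T=np.eye(4);T[:3,:3]=R.from_euler("xyz",st["eef_rot"],degrees=True).as_matrix();T[:3,3]=st["tcp_pos"]
Q=(P-T[:3,3])@T[:3,:3]   # tool coords
for v in (222,232,242,252,262):
    row=Q[v,268:352]; ok=(np.abs(row[:,1])<0.02)&(row[:,2]>0.0)&(row[:,2]<0.058)
    x=row[ok]; print(v,len(x), "y",x[:,1].min().round(4),x[:,1].max().round(4),"mid",((x[:,1].min()+x[:,1].max())/2).round(4),"z",x[:,2].min().round(4),"xmean",x[:,0].mean().round(4))
blk=Q[200:235,290:328].reshape(-1,3); blk=blk[(blk[:,2]<0.058)]; print("nose x",np.sort(blk[:,0])[-30:].mean())
blk=Q[214:262,293:327].reshape(-1,3)
for v in range(212,330,8):
    row=Q[v,285:335]; ok=(row[:,2]<0.036)&(row[:,2]>-0.03); x=row[ok]
    if len(x): print(v,x[:,1].min().round(4),x[:,1].max().round(4),np.median(x[:,0]).round(4),np.median(x[:,2]).round(4))
# track in tool coords
m=(P[...,2]>0.048)&(P[...,2]<0.058)&(P[...,1]<0.14)&(np.abs(P[...,0]-0.51)<0.03)
s=Q[m]; ys=[];
for x0 in np.arange(0.08,0.125,0.005):
    q=s[np.abs(s[:,0]-x0)<0.002]
    if len(q)>50:
        y=np.sort(q[:,1]);k=np.diff(y).argmax(); ys.append([x0,(y[0]+y[-1])/2,(y[k]+y[k+1])/2])
ys=np.array(ys);print(ys.round(4)); print(np.polyfit(ys[:,0],ys[:,1],1),np.polyfit(ys[:,0],ys[:,2],1), "mouth x", s[:,0].min())
```

```text
222 59 y -0.0141 0.0132 mid -0.0004 z 0.0323 xmean 0.0326
232 64 y -0.0138 0.0135 mid -0.0002 z 0.0322 xmean 0.0286
242 65 y -0.0142 0.0133 mid -0.0004 z 0.0316 xmean 0.0244
252 65 y -0.0139 0.0136 mid -0.0002 z 0.0318 xmean 0.02
262 58 y -0.0137 0.0134 mid -0.0002 z 0.0318 xmean 0.0151
nose x 0.03648605755247023
220 -0.0061 0.0053 0.034 0.0332
228 -0.0105 0.0105 0.0305 0.0334
236 -0.0105 0.0105 0.027 0.0332
244 -0.0103 0.0104 0.0237 0.0327
252 -0.0105 0.0105 0.02 0.0333
260 -0.0106 0.0107 0.0164 0.0333
268 -0.0063 0.0054 0.0201 0.0106
276 -0.0063 0.0046 0.0201 0.0013
284 -0.005 0.0043 0.0201 -0.0068
292 -0.0093 0.0093 0.0197 -0.0133
300 -0.0091 0.0089 0.0197 -0.02
308 -0.0088 0.0087 0.0175 -0.0212
316 -0.0083 0.0088 0.0149 -0.0212
324 -0.008 0.008 0.0122 -0.0212
[[ 0.08   -0.0076 -0.0075]
 [ 0.085  -0.0078 -0.0075]
 [ 0.09   -0.0078 -0.0075]
 [ 0.095  -0.0078 -0.0076]
 [ 0.1    -0.0079 -0.0076]
 [ 0.105  -0.0079 -0.0079]
 [ 0.11   -0.0078 -0.0079]
 [ 0.115  -0.0078 -0.0079]
 [ 0.12   -0.008  -0.008 ]]
[-0.0063483  -0.00717056] [-0.01471796 -0.00624882] mouth x 0.07380754040335417
```

```bash
cat >> h.py <<'E'
def line(y): return 0.5102+0.0454*(y-0.1)-0.0003
def go(y,z=0.0807): goto([line(y),y,z],-92.6)
E
python3 -c "
from h import *
go(0.190)"
```

```text
pos [0.5084 0.1964 0.1012] rot [ 1.7975e+02 -1.2000e-01 -9.3230e+01] F [-1.39  0.21 -1.66] w 0.0098 t 5.05
shift units [ 0.15  -0.15   0.513] turn units [ 0.032 -0.015 -0.079]
```

>>> apply_moves:
  targets:
    - [[0.08, -0.08, 0.26], [0.03, -0.015, -0.08], 5]
    - [[0.07, -0.07, 0.25], [0, 0, 0], 5]
    - [[0, 0, 0], [0, 0, 0], 5]

```text
time_s: 5.35
tcp_pos: [0.5145, 0.1902, 0.0784]
eef_rot: [180.0, 0.0, -92.6]
contact_force: [-0.1, -0.3, -2.7]
gripper_width: 0.0102
```

```bash
python3 -c "
from h import *
go(0.18)"
```

```text
pos [0.5145 0.1902 0.0784] rot [ 1.800e+02  2.000e-02 -9.258e+01] F [-0.06 -0.31 -2.7 ] w 0.0102 t 5.35
shift units [ 0.255  0.012 -0.059] turn units [0.    0.003 0.003]
```

>>> apply_moves:
  targets:
    - [[0.2, 0.015, -0.07], [0, 0, 0], 5]
    - [[0, 0, 0], [0, 0, 0], 5]

```text
time_s: 5.55
tcp_pos: [0.5131, 0.1821, 0.0801]
eef_rot: [179.9, -0.1, -92.5]
contact_force: [0.2, -0.1, -2.0]
gripper_width: 0.0101
```

Run:
```python
from h import *
go(0.15)
st=r.get_state(); c=r.capture("wrist"); np.savez("w4.npz",**c,pos=st["tcp_pos"],rot=st["eef_rot"])
crop(c["img"],200,60,420,280,2.7,"w4.png")
P=cloud(c,st)
T=R.from_euler("xyz",st["eef_rot"],degrees=True).as_matrix(); Q=(P-st["tcp_pos"])@T
m=(np.abs(P[...,2]-0.053)<0.005)&(P[...,1]<0.14)&(np.abs(P[...,0]-0.51)<0.03); s=Q[m]; ys=[]
for x0 in np.arange(0.06,0.12,0.005):
    q=s[np.abs(s[:,0]-x0)<0.002]
    if len(q)>50:
        y=np.sort(q[:,1]);k=np.diff(y).argmax(); ys.append([x0,(y[0]+y[-1])/2,(y[k]+y[k+1])/2])
ys=np.array(ys);print(ys.round(4)); print(np.degrees(np.polyfit(ys[:,0],ys[:,1],1)[0]),"mouth x",np.sort(s[:,0])[:100:10])
```

```text
pos [0.5131 0.1821 0.0801] rot [ 1.7989e+02 -8.0000e-02 -9.2520e+01] F [ 0.15 -0.1  -1.95] w 0.0101 t 5.55
shift units [ 0.804 -0.013 -0.015] turn units [ 0.013 -0.01   0.011]
[[ 0.06   -0.0008 -0.001 ]
 [ 0.065  -0.0009 -0.001 ]
 [ 0.07   -0.0007 -0.001 ]
 [ 0.075  -0.0008 -0.001 ]
 [ 0.08   -0.0007 -0.0008]
 [ 0.085  -0.0007 -0.0008]
 [ 0.09   -0.0008 -0.0007]
 [ 0.095  -0.0007 -0.0007]
 [ 0.1    -0.0008 -0.0007]
 [ 0.105  -0.0008 -0.0007]
 [ 0.11   -0.0008 -0.0007]
 [ 0.115  -0.0007 -0.0007]]
1.0077446645040306e-05 mouth x [0.06113052 0.06117895 0.06119541 0.06121216 0.0612289  0.06124679
 0.06131186 0.06156632 0.0615759  0.06159735]
```

View pics/w4.png

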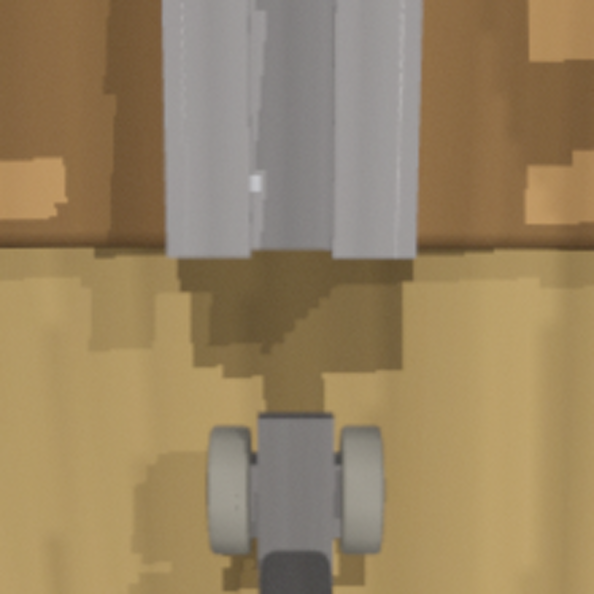

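The picture shows the track slot centred at column 291 of the crop and the carrier nose at 296, parallel. That leaves about 0.5 mm of lateral correction and 25 mm to the mouth.

>>> apply_moves:
  targets:
    - [[0.25, -0.008, -0.01], [0.01, -0.01, 0], 5]
    - [[0.25, -0.005, -0.005], [0, 0, 0], 5]

```text
time_s: 5.8
tcp_pos: [0.5134, 0.1631, 0.0811]
eef_rot: [-179.9, 0.1, -92.4]
contact_force: [0.7, -0.2, -1.5]
gripper_width: 0.0098
```

```bash
python3 -c "
from h import *
go(0.15)"
```

```text
pos [0.5134 0.1631 0.0811] rot [-1.7994e+02  7.0000e-02 -9.2400e+01] F [ 0.7  -0.23 -1.5 ] w 0.0098 t 5.8
shift units [0.327 0.017 0.01 ] turn units [-0.008  0.009  0.025]
```

>>> apply_moves:
  targets:
    - [[0.12, 0.02, 0.01], [-0.01, 0.01, 0.025], 5]
    - [[0.1, 0, 0], [0, 0, 0], 5]

```text
time_s: 6.0
tcp_pos: [0.512, 0.1527, 0.0812]
eef_rot: [-180.0, 0.0, -92.7]
contact_force: [0.6, 0.0, -1.6]
gripper_width: 0.0099
```

```bash
python3 -c "
from h import *
go(0.14)"
```

```text
pos [0.512  0.1527 0.0812] rot [-1.800e+02  1.000e-02 -9.267e+01] F [ 0.56  0.02 -1.59] w 0.0099 t 6.0
shift units [ 0.317 -0.007  0.012] turn units [-0.     0.001 -0.009]
```

>>> apply_moves:
  targets:
    - [[0.12, -0.003, 0.01], [0, 0, 0], 5]
    - [[0.12, -0.003, 0], [0, 0, 0], 5]

```text
time_s: 6.2
tcp_pos: [0.5119, 0.1422, 0.081]
eef_rot: [-180.0, 0.0, -92.7]
contact_force: [0.3, -0.4, -1.7]
gripper_width: 0.0101
```

```bash
python3 -c "
from h import *
go(0.13)"
```

```text
pos [0.5119 0.1422 0.081 ] rot [-1.7997e+02  3.0000e-02 -9.2690e+01] F [ 0.25 -0.35 -1.69] w 0.0101 t 6.2
shift units [0.304 0.002 0.007] turn units [-0.004  0.004 -0.011]
```

>>> apply_moves:
  targets:
    - [[0.15, 0.003, 0.005], [0, 0, -0.01], 5]
    - [[0.15, 0, 0], [0, 0, 0], 5]
    - [[0.15, 0, 0], [0, 0, 0], 5]

```text
time_s: 6.5
tcp_pos: [0.5109, 0.1228, 0.0808]
eef_rot: [-180.0, 0.0, -92.6]
contact_force: [0.1, 0.3, -1.6]
gripper_width: 0.0098
```

```bash
python3 -c "
from h import *
go(0.11)"
```

```text
pos [0.5109 0.1228 0.0808] rot [-1.7997e+02  3.0000e-02 -9.2590e+01] F [ 0.08  0.34 -1.59] w 0.0098 t 6.5
shift units [0.32  0.    0.002] turn units [-0.004  0.004  0.002]
```

Run:
```python
from h import *
c=dict(np.load("top.npz"))
for z in (0.035,0.05): print(at_z(c,[(458.4,290.6),(468.6,291.2),(426,287.8),(432,288)],z)[:, :2].round(4))
```

```text
[[ 0.4908 -0.2357]
 [ 0.4898 -0.2555]
 [ 0.4958 -0.1734]
 [ 0.4955 -0.1849]]
[[ 0.492  -0.231 ]
 [ 0.491  -0.2505]
 [ 0.4968 -0.1698]
 [ 0.4965 -0.1811]]
```

>>> apply_moves:
  targets:
    - [[0.2, 0, 0], [0, 0, 0], 5]
    - [[0.2, 0, 0], [0, 0, 0], 5]
    - [[0.2, 0, 0], [0, 0, 0], 5]
    - [[0.2, 0, 0], [0, 0, 0], 5]

```text
time_s: 6.9
tcp_pos: [0.5093, 0.0881, 0.0807]
eef_rot: [-180.0, 0.0, -92.6]
contact_force: [-0.1, -0.7, -1.2]
gripper_width: 0.0099
```

```bash
python3 -c "
from h import *
go(0.07)"
```

```text
pos [0.5093 0.0881 0.0807] rot [-1.7997e+02  3.0000e-02 -9.2570e+01] F [-0.1  -0.72 -1.16] w 0.0099 t 6.9
shift units [ 0.452 -0.002  0.   ] turn units [-0.003  0.003  0.003]
```

>>> apply_moves:
  targets:
    - [[0.25, -0.002, 0], [0, 0, 0.003], 5]
    - [[0.25, 0, 0], [0, 0, 0], 5]
    - [[0.25, 0, 0], [0, 0, 0], 5]
    - [[0.25, 0, 0], [0, 0, 0], 5]

```text
time_s: 7.3
tcp_pos: [0.5073, 0.0446, 0.0808]
eef_rot: [-180.0, 0.0, -92.6]
contact_force: [0.8, -0.3, -2.5]
gripper_width: 0.0099
```

```bash
python3 -c "
from h import *
go(0.01)"
```

```text
pos [0.5073 0.0446 0.0808] rot [-1.7997e+02  3.0000e-02 -9.2600e+01] F [ 0.84 -0.34 -2.48] w 0.0099 t 7.3
shift units [ 0.865 -0.001  0.001] turn units [-0.004  0.004  0.   ]
```

>>> apply_moves:
  targets:
    - [[0.25, 0, 0], [0, 0, 0], 5]
    - [[0.25, 0, 0], [0, 0, 0], 5]
    - [[0.25, 0, 0], [0, 0, 0], 5]
    - [[0.25, 0, 0], [0, 0, 0], 5]

```text
time_s: 7.7
tcp_pos: [0.5052, 0.0008, 0.0808]
eef_rot: [-180.0, 0.0, -92.6]
contact_force: [0.2, -0.1, -1.9]
gripper_width: 0.0098
```

```bash
python3 -c "
from h import *
go(-0.04)"
```

```text
pos [0.5052 0.0008 0.0808] rot [-1.7996e+02  3.0000e-02 -9.2610e+01] F [ 0.15 -0.14 -1.92] w 0.0098 t 7.7
shift units [ 1.021 -0.004  0.002] turn units [-0.005  0.004 -0.001]
```

>>> apply_moves:
  targets:
    - [[0.25, -0.003, 0], [0, 0, 0], 5]
    - [[0.25, 0, 0], [0, 0, 0], 5]
    - [[0.25, 0, 0], [0, 0, 0], 5]
    - [[0.25, 0, 0], [0, 0, 0], 5]

```text
time_s: 8.1
tcp_pos: [0.5034, -0.0428, 0.0808]
eef_rot: [-180.0, 0.0, -92.6]
contact_force: [-0.9, -0.6, -2.0]
gripper_width: 0.01
```

>>> apply_moves:
  targets:
    - [[0.25, 0, 0], [0, 0, 0], 5]
    - [[0.25, 0, 0], [0, 0, 0], 5]
    - [[0.25, 0, 0], [0, 0, 0], 5]
    - [[0.25, 0, 0], [0, 0, 0], 5]

```text
time_s: 8.5
tcp_pos: [0.5014, -0.0864, 0.0807]
eef_rot: [-180.0, 0.0, -92.6]
contact_force: [0.2, -0.2, -2.1]
gripper_width: 0.0099
```

Run:
```python
from h import *
go(-0.12)
st=r.get_state(); c=r.capture("wrist"); np.savez("w5.npz",**c,pos=st["tcp_pos"],rot=st["eef_rot"])
cv2.imwrite("pics/w5.png",c["img"][:300]);crop(c["img"],220,20,400,300,2.1,"w5c.png")
```

```text
pos [ 0.5014 -0.0864  0.0807] rot [-1.7996e+02  3.0000e-02 -9.2610e+01] F [ 0.2  -0.17 -2.06] w 0.0099 t 8.5
shift units [ 0.84  -0.002  0.001] turn units [-0.005  0.004 -0.002]
```

View pics/w5c.png

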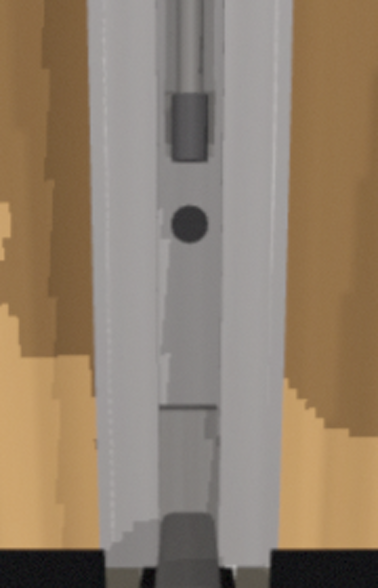

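The crop shows the plunger's rubber tip at image (310,96) and the carrier nose edge at (310,214).

Run:
```python
from h import *
c=dict(np.load("w5.npz")); st={"tcp_pos":c["pos"],"eef_rot":c["rot"]}
P=cloud(c,st); T=R.from_euler("xyz",st["eef_rot"],degrees=True).as_matrix(); Q=(P-st["tcp_pos"])@T
for v in (70,80,88,92,95,96,97,98,100,110,205,210,212,214,216,220): print(v,Q[v,310].round(4),P[v,310].round(4))
```

```text
70 [0.0936 0.0001 0.0337] [ 0.497 -0.18   0.047]
80 [0.09   0.0001 0.0343] [ 0.4972 -0.1763  0.0464]
88 [0.0868 0.0001 0.0333] [ 0.4973 -0.1732  0.0474]
92 [0.0855 0.0001 0.0351] [ 0.4974 -0.1718  0.0456]
95 [0.0844 0.0001 0.0356] [ 0.4974 -0.1707  0.0451]
96 [0.084  0.0001 0.0356] [ 0.4974 -0.1703  0.0451]
97 [0.0839 0.0001 0.039 ] [ 0.4974 -0.1702  0.0417]
98 [0.0848 0.0002 0.0555] [ 0.4974 -0.1711  0.0252]
100 [0.084  0.0002 0.0564] [ 0.4974 -0.1703  0.0243]
110 [0.0796 0.0002 0.0561] [ 0.4976 -0.166   0.0246]
205 [0.0367 0.0002 0.0554] [ 0.4995 -0.123   0.0253]
210 [0.0343 0.0002 0.0551] [ 0.4996 -0.1207  0.0256]
212 [0.0334 0.0002 0.0548] [ 0.4996 -0.1198  0.0259]
214 [0.0362 0.0002 0.0352] [ 0.4995 -0.1225  0.0455]
216 [0.0357 0.0002 0.0331] [ 0.4996 -0.1221  0.0476]
220 [0.034  0.0002 0.033 ] [ 0.4996 -0.1204  0.0477]
```

>>> apply_moves:
  targets:
    - [[0.25, 0, 0], [0, 0, 0], 5]
    - [[0.25, 0, 0], [0, 0, 0], 5]
    - [[0.2, 0, 0], [0, 0, 0], 5]
    - [[0.1, 0, 0], [0, 0, 0], 5]

```text
time_s: 8.95
tcp_pos: [0.4995, -0.1225, 0.0806]
eef_rot: [-180.0, 0.0, -92.6]
contact_force: [-0.1, -0.6, -1.9]
gripper_width: 0.0096
```

```bash
python3 -c "
from h import *
go(-0.134)"
```

```text
pos [ 0.4995 -0.1225  0.0806] rot [-1.7998e+02  2.0000e-02 -9.2640e+01] F [-0.11 -0.63 -1.94] w 0.0096 t 8.95
shift units [ 0.288 -0.008 -0.002] turn units [-0.002  0.002 -0.005]
```

>>> apply_moves:
  targets:
    - [[0.06, -0.005, 0], [0, 0, 0], 5]
    - [[0.05, 0, 0], [0, 0, 0], 5]
    - [[0.05, 0, 0], [0, 0, 0], 5]
    - [[0.04, 0, 0], [0, 0, 0], 5]
    - [[0.04, 0, 0], [0, 0, 0], 5]

```text
time_s: 9.45
tcp_pos: [0.4993, -0.1329, 0.0806]
eef_rot: [-180.0, 0.0, -92.6]
contact_force: [-0.3, 0.5, -2.9]
gripper_width: 0.0099
```

```bash
python3 -c "
from h import *
go(-0.134)"
```

```text
pos [ 0.4993 -0.1329  0.0806] rot [-1.7998e+02  2.0000e-02 -9.2650e+01] F [-0.29  0.49 -2.91] w 0.0099 t 9.45
shift units [ 0.027 -0.002 -0.003] turn units [-0.002  0.003 -0.006]
```

>>> apply_moves:
  targets:
    - [[0.035, 0, 0], [0, 0, -0.005], 5]
    - [[0.035, 0, 0], [0, 0, 0], 5]
    - [[0.035, 0, 0], [0, 0, 0], 5]
    - [[0.035, 0, 0], [0, 0, 0], 5]
    - [[0.035, 0, 0], [0, 0, 0], 5]

```text
time_s: 9.95
tcp_pos: [0.499, -0.1389, 0.0806]
eef_rot: [-180.0, 0.1, -92.6]
contact_force: [-1.0, 4.2, -0.3]
gripper_width: 0.0096
```

>>> apply_moves:
  targets:
    - [[0.035, 0, 0], [0, 0, 0], 5]
    - [[0.035, 0, 0], [0, 0, 0], 5]
    - [[0.035, 0, 0], [0, 0, 0], 5]
    - [[0.035, 0, 0], [0, 0, 0], 5]
    - [[0.035, 0, 0], [0, 0, 0], 5]

```text
time_s: 10.45
tcp_pos: [0.4987, -0.1456, 0.0807]
eef_rot: [-179.9, 0.2, -92.6]
contact_force: [-0.7, 5.6, -0.7]
gripper_width: 0.01
```

```bash
python3 -c "
from h import *
go(-0.1666)"
```

```text
pos [ 0.4987 -0.1456  0.0807] rot [-179.94    0.18  -92.59] F [-0.7   5.59 -0.74] w 0.01 t 10.45
shift units [ 0.526  0.    -0.002] turn units [-0.007  0.023  0.001]
```

>>> apply_moves:
  targets:
    - [[0.035, 0, 0], [-0.005, 0.02, 0], 5]
    - [[0.035, 0, 0], [0, 0.005, 0], 5]
    - [[0.035, 0, 0], [0, 0.005, 0], 5]
    - [[0.035, 0, 0], [0, 0.005, 0], 5]
    - [[0.035, 0, 0], [0, 0.005, 0], 5]

```text
time_s: 10.95
tcp_pos: [0.4985, -0.1521, 0.0805]
eef_rot: [-180.0, -0.1, -92.6]
contact_force: [-1.2, 5.9, 0.0]
gripper_width: 0.01
```

```bash
python3 -c "
from h import *
go(-0.1666)"
```

```text
pos [ 0.4985 -0.1521  0.0805] rot [-1.7997e+02 -5.0000e-02 -9.2630e+01] F [-1.24  5.89  0.04] w 0.01 t 10.95
shift units [ 0.363  0.    -0.004] turn units [-0.004 -0.007 -0.004]
```

>>> apply_moves:
  targets:
    - [[0.035, 0, 0.007], [0, -0.005, 0], 5]
    - [[0.035, 0, 0.007], [0, 0.003, 0], 5]
    - [[0.035, 0, 0], [0, 0.003, 0], 5]
    - [[0.035, 0, 0], [0, 0.003, 0], 5]

```text
time_s: 11.35
tcp_pos: [0.4984, -0.1566, 0.0804]
eef_rot: [-179.9, 0.0, -92.7]
contact_force: [-1.4, 9.6, 1.8]
gripper_width: 0.0099
```

```bash
python3 -c "
from h import *
go(-0.1666)"
```

```text
pos [ 0.4984 -0.1566  0.0804] rot [-1.7992e+02  3.0000e-02 -9.2660e+01] F [-1.38  9.56  1.78] w 0.0099 t 11.35
shift units [ 0.25   0.004 -0.007] turn units [-0.01   0.004 -0.008]
```

>>> apply_moves:
  targets:
    - [[0.035, 0.002, 0], [-0.005, 0.005, -0.005], 5]
    - [[0.035, 0, 0], [0, 0.003, 0], 5]
    - [[0.035, 0, 0], [0, 0.003, 0], 5]
    - [[0.035, 0, 0], [0, 0.003, 0], 5]

```text
time_s: 11.75
tcp_pos: [0.4983, -0.1594, 0.0805]
eef_rot: [-179.9, 0.2, -92.7]
contact_force: [-2.4, 10.4, 2.1]
gripper_width: 0.0097
```

```bash
python3 -c "
from h import *
go(-0.1666)"
```

```text
pos [ 0.4983 -0.1594  0.0805] rot [-179.9     0.18  -92.69] F [-2.36 10.44  2.06] w 0.0097 t 11.75
shift units [ 0.18   0.004 -0.006] turn units [-0.012  0.022 -0.012]
```

>>> apply_moves:
  targets:
    - [[0.04, 0.008, 0], [-0.01, 0.02, -0.01], 5]
    - [[0.04, 0.002, 0], [0, 0.004, 0], 5]
    - [[0.04, 0, 0], [0, 0.004, 0], 5]

```text
time_s: 12.05
tcp_pos: [0.4982, -0.1614, 0.0805]
eef_rot: [-179.9, 0.2, -92.7]
contact_force: [-1.7, 10.6, 1.6]
gripper_width: 0.01
```

```bash
python3 -c "
from h import *
go(-0.1666)"
```

```text
pos [ 0.4982 -0.1614  0.0805] rot [-179.89    0.19  -92.66] F [-1.69 10.62  1.62] w 0.01 t 12.05
shift units [ 0.13   0.004 -0.005] turn units [-0.014  0.023 -0.008]
```

>>> apply_moves:
  targets:
    - [[0.045, 0.005, 0], [-0.01, 0.02, -0.01], 5]
    - [[0.045, 0.002, 0], [0, 0.01, 0], 5]
    - [[0.045, 0, 0], [0, 0.01, 0], 5]

```text
time_s: 12.35
tcp_pos: [0.4979, -0.1648, 0.0804]
eef_rot: [-179.9, 0.0, -92.6]
contact_force: [-1.5, 8.2, 0.8]
gripper_width: 0.0095
```

```bash
python3 -c "
from h import *
go(-0.1666)"
```

```text
pos [ 0.4979 -0.1648  0.0804] rot [-1.7992e+02  3.0000e-02 -9.2610e+01] F [-1.52  8.22  0.81] w 0.0095 t 12.35
shift units [ 0.045  0.001 -0.007] turn units [-0.01   0.004 -0.002]
```

>>> apply_moves:
  targets:
    - [[0.035, 0, 0], [0, 0.005, 0], 5]
    - [[0.03, 0, 0], [0, 0.003, 0], 5]

```text
time_s: 12.55
tcp_pos: [0.4978, -0.1668, 0.0803]
eef_rot: [-179.9, 0.0, -92.6]
contact_force: [-0.6, 6.9, -1.6]
gripper_width: 0.0096
```

Run:
```python
from h import *
go(-0.1666)
st=r.get_state(); c=r.capture("wrist"); np.savez("w6.npz",**c,pos=st["tcp_pos"],rot=st["eef_rot"])
crop(c["img"],220,20,400,300,2.1,"w6c.png")
```

```text
pos [ 0.4978 -0.1668  0.0803] rot [-1.7992e+02  2.0000e-02 -9.2620e+01] F [-0.56  6.89 -1.65] w 0.0096 t 12.55
shift units [-0.006  0.    -0.009] turn units [-0.01   0.003 -0.002]
```

View pics/w6c.png

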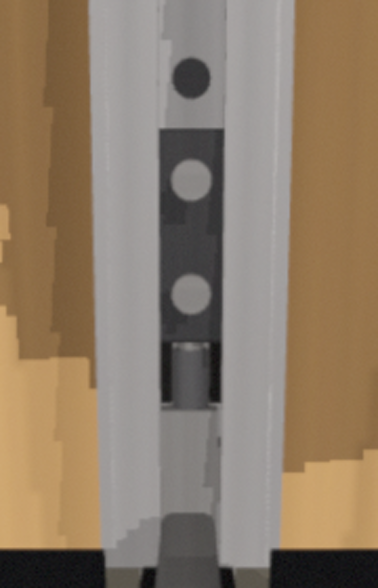

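Run:
```python
from h import *
c=dict(np.load("w6.npz")); st={"tcp_pos":c["pos"],"eef_rot":c["rot"]}
P=cloud(c,st); T=R.from_euler("xyz",st["eef_rot"],degrees=True).as_matrix(); Q=(P-st["tcp_pos"])@T
for v in list(range(94,118,2))+list(range(148,186,2))+[200,208,212,213,214,215,216,218]: print(v,Q[v,310].round(4))
```

```text
94 [0.0844 0.0001 0.0316]
96 [0.0829 0.0001 0.0225]
98 [0.0822 0.0001 0.0219]
100 [0.0815 0.0001 0.0222]
102 [0.0808 0.0001 0.022 ]
104 [0.0801 0.0001 0.0232]
106 [0.0794 0.0001 0.0224]
108 [0.0786 0.0001 0.0214]
110 [0.0779 0.0001 0.0213]
112 [0.0772 0.0001 0.0219]
114 [0.0765 0.0001 0.0221]
116 [0.0761 0.0001 0.0326]
148 [0.0637 0.0001 0.0319]
150 [0.0629 0.0001 0.0315]
152 [0.0625 0.0001 0.0233]
154 [0.0618 0.0001 0.022 ]
156 [0.061  0.0001 0.023 ]
158 [0.0603 0.0001 0.0219]
160 [0.0595 0.0001 0.0225]
162 [0.0587 0.0001 0.0229]
164 [0.058  0.0001 0.0224]
166 [0.0573 0.0001 0.0225]
168 [0.0565 0.0001 0.0222]
170 [0.0549 0.0002 0.0326]
172 [0.0541 0.0002 0.0319]
174 [0.0533 0.0002 0.0325]
176 [0.0525 0.0002 0.0326]
178 [0.0517 0.0002 0.0322]
180 [0.0509 0.0002 0.0323]
182 [0.0497 0.0002 0.0349]
184 [0.049  0.0002 0.0343]
200 [0.0422 0.0002 0.0348]
208 [0.0391 0.0002 0.0333]
212 [0.0374 0.0002 0.0335]
213 [0.0371 0.0002 0.0325]
214 [0.0365 0.0002 0.0336]
215 [0.0361 0.0002 0.0331]
216 [0.0357 0.0002 0.0335]
218 [0.0348 0.0002 0.0336]
```

Measured against the screw heads, the plunger is in 32.7–32.8 mm. I'll push slightly more and then test with a gentle pull back.

>>> apply_moves:
  targets:
    - [[0.025, 0, 0], [0, 0.003, 0], 5]

```text
time_s: 12.7
tcp_pos: [0.4978, -0.1678, 0.0803]
eef_rot: [-179.9, 0.0, -92.6]
contact_force: [-0.1, 7.6, 0.5]
gripper_width: 0.0102
```

```bash
python3 -c "
from h import *
go(-0.1674)
st=r.get_state();c=r.capture('wrist');P=cloud(c,st);T=R.from_euler('xyz',st['eef_rot'],degrees=True).as_matrix();Q=(P-st['tcp_pos'])@T
col=Q[90:185,310]; h=col[np.abs(col[:,2]-0.0222)<0.003]; a=h[h[:,0]<0.07];b=h[h[:,0]>0.07];print((a[0,0]+a[-1,0])/2,(b[0,0]+b[-1,0])/2)
"
```

```text
pos [ 0.4978 -0.1678  0.0803] rot [-1.7992e+02  1.0000e-02 -9.2620e+01] F [-0.14  7.58  0.54] w 0.0102 t 12.7
shift units [-0.009  0.001 -0.011] turn units [-0.01   0.001 -0.002]
0.05861516039914525 0.07861377058350702
```

>>> apply_moves:
  targets:
    - [[-0.025, 0, 0], [0, 0, 0], 5]
    - [[-0.025, 0, 0], [0, 0, 0], 5]

```text
time_s: 12.95
tcp_pos: [0.4978, -0.1663, 0.0803]
eef_rot: [-179.9, -0.0, -92.6]
contact_force: [-1.2, 2.5, -1.6]
gripper_width: 0.0096
```

>>> apply_moves:
  targets:
    - [[-0.03, 0, 0], [0, 0, 0], 5]
    - [[-0.03, 0, 0], [0, 0, 0], 5]

```text
time_s: 13.15
tcp_pos: [0.4978, -0.1653, 0.0802]
eef_rot: [-180.0, -0.2, -92.6]
contact_force: [0.7, -8.1, -4.6]
gripper_width: 0.0098
```

```bash
python3 -c "
from h import *
go(-0.1666)"
```

```text
pos [ 0.4978 -0.1653  0.0802] rot [-1.7996e+02 -1.5000e-01 -9.2580e+01] F [ 0.71 -8.11 -4.65] w 0.0098 t 13.15
shift units [ 0.032 -0.001 -0.011] turn units [-0.005 -0.019  0.003]
```

The pull back is resisted with 8 N at about 31–32 mm, so the catch has snapped. I'm relieving the pull, settling the carrier on the floor and releasing.

>>> apply_moves:
  targets:
    - [[0.02, 0, 0.01], [0, -0.015, 0], 5]
    - [[0, 0, 0.012], [0, 0, 0], 5]
    - [[0, 0, 0], [0, 0, 0], 5]

```text
time_s: 13.45
tcp_pos: [0.498, -0.166, 0.0797]
eef_rot: [-179.9, -0.0, -92.6]
contact_force: [-0.6, 1.0, -0.9]
gripper_width: 0.0101
```

```bash
python3 -c "
from h import *
go(-0.166,0.0795)"
```

```text
pos [ 0.498  -0.166   0.0797] rot [-1.7992e+02 -1.0000e-02 -9.2580e+01] F [-0.58  1.05 -0.92] w 0.0101 t 13.45
shift units [-0.     0.004  0.005] turn units [-0.01  -0.001  0.002]
```

>>> apply_moves:
  targets:
    - [[0, 0, 0], [0, 0, 0], 14]
    - [[0, 0, 0], [0, 0, 0], 25]
    - [[0, 0, 0], [0, 0, 0], 40]
    - [[0, 0, 0], [0, 0, 0], 40]
    - [[0, 0, 0], [0, 0, 0], 40]

```text
time_s: 13.95
tcp_pos: [0.4987, -0.1666, 0.0801]
eef_rot: [-179.9, -0.1, -92.6]
contact_force: [-0.7, 0.3, -0.8]
gripper_width: 0.0381
```

>>> apply_moves:
  targets:
    - [[0, 0, -0.2], [0, 0, 0], 40]
    - [[0, 0, -0.4], [0, 0, 0], 40]
    - [[0, 0, -0.8], [0, 0, 0], 40]
    - [[0, 0, -0.8], [0, 0, 0], 40]
    - [[-0.5, 0, -0.8], [0, 0, 0], 40]

```text
time_s: 14.45
tcp_pos: [0.4961, -0.1473, 0.2013]
eef_rot: [179.6, -0.1, -92.7]
contact_force: [0.4, 0.2, 0.3]
gripper_width: 0.0396
```

>>> apply_moves:
  targets:
    - [[-0.5, 0, -0.5], [0, 0, 0], 40]
    - [[-0.5, 0, 0], [0, 0, 0], 40]
    - [[0, 0, 0], [0, 0, 0], 40]

```text
time_s: 14.75
tcp_pos: [0.5006, -0.1055, 0.23]
eef_rot: [-179.8, -0.0, -92.7]
contact_force: [-0.4, -1.0, 0.6]
gripper_width: 0.0401
```

Run:
```python
from h import *
go(-0.12,0.19)
st=r.get_state(); c=r.capture("wrist"); np.savez("w7.npz",**c,pos=st["tcp_pos"],rot=st["eef_rot"])
crop(c["img"],220,0,420,300,2,"w7c.png")
t=r.capture("top"); cv2.imwrite("pics/top7.png",t["img"])
s=r.capture("side"); crop(s["img"],200,150,480,450,2,"side7.png")
```

```text
pos [ 0.5006 -0.1055  0.23  ] rot [-1.7978e+02 -5.0000e-02 -9.2650e+01] F [-0.44 -0.98  0.59] w 0.0401 t 14.75
shift units [0.362 0.005 1.   ] turn units [-0.028 -0.006 -0.007]
```

View pics/w7c.png

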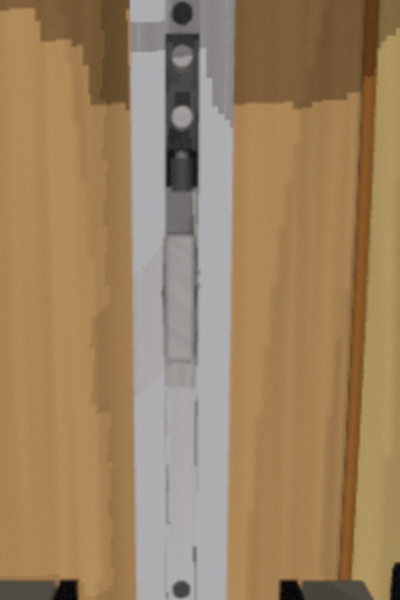

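View pics/top7.png

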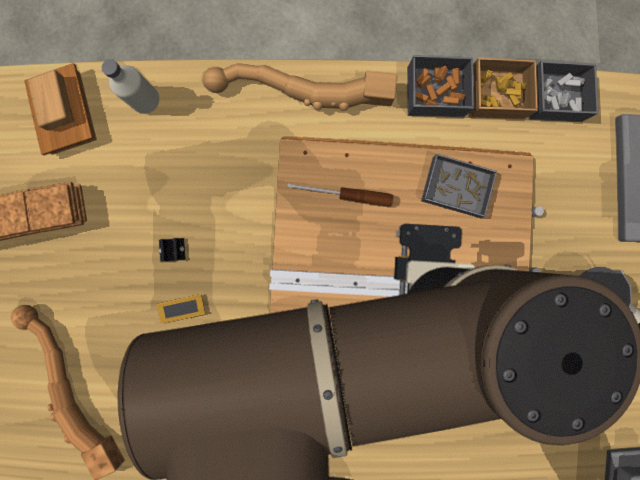

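View pics/side7.png

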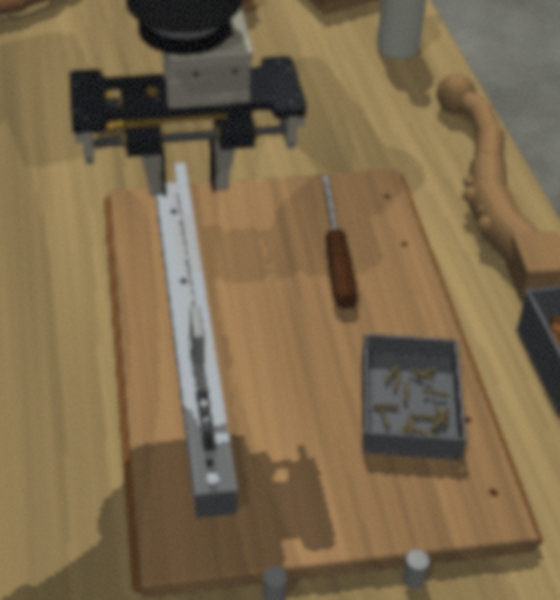

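The carrier stands upright in the track with its nose against the plunger, at (310,94) in the wrist view. The bystanders are in place. Last check is the remaining depth.

Run:
```python
from h import *
c=dict(np.load("w7.npz")); st={"tcp_pos":c["pos"],"eef_rot":c["rot"]}
P=cloud(c,st); T=R.from_euler("xyz",st["eef_rot"],degrees=True).as_matrix(); Q=(P-st["tcp_pos"])@T
for v in list(range(20,36,2))+list(range(50,68,2)): print(v,Q[v,311].round(4))
print("nose/strap")
for v in (88,90,92,93,94,95,96,98,114,116,117,118,120,150,178,180,182): print(v,Q[v,310].round(4))
```

```text
20 [0.1483 0.001  0.1836]
22 [0.1441 0.001  0.1718]
24 [0.1427 0.001  0.1712]
26 [0.1417 0.001  0.1725]
28 [0.1407 0.001  0.1737]
30 [0.1389 0.001  0.1719]
32 [0.1376 0.001  0.1717]
34 [0.1375 0.001  0.1774]
50 [0.1274 0.001  0.1804]
52 [0.1263 0.001  0.1815]
54 [0.1234 0.001  0.1726]
56 [0.1221 0.001  0.1729]
58 [0.1205 0.001  0.171 ]
60 [0.1194 0.001  0.1726]
62 [0.118  0.001  0.1721]
64 [0.1171 0.001  0.175 ]
66 [0.1169 0.0011 0.1829]
nose/strap
88 [0.1017 0.0004 0.1835]
90 [0.1003 0.0004 0.1836]
92 [0.0988 0.0004 0.1824]
93 [0.0982 0.0004 0.1838]
94 [0.0974 0.0004 0.1826]
95 [0.0969 0.0004 0.185 ]
96 [0.0961 0.0004 0.1834]
98 [0.0946 0.0004 0.1827]
114 [0.0833 0.0004 0.1836]
116 [0.0798 0.0003 0.1293]
117 [0.0792 0.0003 0.1293]
118 [0.0786 0.0003 0.1285]
120 [0.0774 0.0003 0.1288]
150 [0.0592 0.0003 0.1288]
178 [0.0416 0.0004 0.1296]
180 [0.0346 0.0005 0.1831]
182 [0.0331 0.0005 0.1826]
```

```bash
python3 -c "
from h import *
print(r.close_job())"
```

```text
the job is handed in; nothing more can be done
None
```

I fed the carrier into the open end of the track, slid it along and pushed it into the soft stop at about 6–14 mm/s. The catch snapped up behind its axle. I then released it, backed the arm clear and handed the job in at about 15 s.

- **Sliding and pushing:** sideways force stayed under about 1 N while sliding and 2.4 N at most in the stop. The push force peaked near 10.6 N going over the catch.
- **Depth:** measured against the screw heads, the plunger went in at most about 33.7 mm, just short of where the rubber starts at 34 mm.
- **Catch:** it was confirmed by a gentle pull back, which met 8 N of resistance. After release the plunger reads about 32.0 mm.
- **Surroundings:** in the last pictures the carrier stands upright with its nose against the plunger. The floor guide, flush pull, screwdriver and tray look to be where they started, judged by eye.

No check failed. The camera depth readings carry about 1 mm of uncertainty, and the catch itself can't be seen under the carrier.

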